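Mount a lens tube on the centring bench

ROBOT

A 6-joint arm with a two-finger parallel gripper is mounted at the origin on a cart in front of the work surface, level with it; the furniture and walls round the work are solid. World frame = base frame: x ahead of the robot, y to its left, z up, the work surface at z = 0. Lengths are in m, angles in rad, forces in N, time in s.
With the tool pointing down it reaches from about 0.225 to 0.875 m from the base axis. Payload 3.4 kg.
Tool frame: the origin (TCP) lies on the mounting face of the last link; the fingertips stand 173 mm ahead of it and the grasp point (between the pads) lies 155 mm ahead of it; z points along the fingers, y is the line along which they close (so a half turn about z gives the same grasp; the last joint's range is limited). The gripper opens to 85 mm and grips with 20 to 120 N. Pads are 22 mm wide; open, the fingers measure 114 mm over their backs; the gripper's body (76 mm by 85 mm) begins 54 mm behind the grasp point. The pads swing forward as they close: fully open they stand 13 mm farther back than shut.
Start: joints at [-1.277, 0.276, 1.505, -0, 1.361, -0.121], TCP at [0.232, -0.526, 0.405] pointing down, gripper open.
Joint ranges: [-2.89, 2.89], [-0.75, 2.08], [0.22, 2.7], [-1.18, 4.32], [0.11, 2.71], [-2.7, 2.7]. Speed limits (rad/s): [2.57, 2.57, 3.14, 3.14, 3.14, 3.14].

INTERFACE

Orientations are given as a unit quaternion [w, x, y, z].
In Python, from rig import manip gives the robot as it stands.
- The arm moves only by the tool carry_out, never from a script. Its arguments are lists of equal length, an entry for each row: "linear": the shift along the world's x, y, z each as a share of 500 mm, from -1 to 1, a list of three; "angular": the turn, a rotation vector about the world's x, y, z each as a share of 0.08 rad, from -1 to 1, a list of three; "hand": the opening, from 0 (shut) to 1 (fully open). In form: {"linear": [[x, y, z], ...], "angular": [[rx, ry, rz], ...], "hand": [hand, ...]}. A call has 1 to 8 rows; each row shifts and turns the commanded pose from where the row before left it; what a row does not reach is not made up. A row lasts 1/12 s, in which the tool goes at most 41.7 mm and 7.16 degrees, less where a joint would pass 70% of its speed; a pose out of reach is approached as far as the arm can. A call with a number of a shift or a turn outside -1 to 1 is refused whole. A call with a gripper value outside its range is refused whole. The fingers move at their own pace and stop on an object; "force" is the grip in N (left out, the last holds). Time passes only in rows, so rows that do not move let the fingers close. It gives the time, the measured TCP pose, the force, the opening and the grip force at its end, in the units of the state.
- manip.get_state(): the state, without advancing time (a new reading comes with each control period).
- manip.get_image(name): name is "scene" or "top" or "wrist"; returns the picture (400x640x3 uint8, red, green, blue); there is no depth.
- manip.camera_params(name): a dict with "fx", "fy", "cx", "cy" (pixels), "view" (4x4, takes a point from world to camera coordinates); the wrist camera has in their place "hand_eye" (4x4, takes a point from camera to tool coordinates, whose origin is the TCP and whose axes are the flange's). Camera axes: x right, y down, z forward; pixel columns grow to the right and rows downward; lengths in m; the calibration is good to about 2 mm. A picture is of the moment at which its call begins: read the wrist's pose just before it. camera_params takes no time and is no camera call.
- manip.sign_off(): hands the job in; it is judged then, once.
The state is a dict: "clock": time; "qpos": joint angles; "qd": joint speeds; "effort": joint torques, N m; "position": TCP position; "ee_rot": TCP orientation; "contact_force": force on the tool from outside, world axes, zero at the start; "moment": the same for the moment, N m; "width": finger opening in m; "gripper_force": force on a finger pad.
Only numpy, scipy, OpenCV 4.12 (cv2) and the standard library are available. Lean on these libraries where they do the work, as an engineer would, in place of code of your own. Each camera call takes 0.05 s, during which the arm holds its last target. There are 200 camera calls.

TASK

Mount the black lens tube on the centring bench: slide the tailstock back by its leaning handle under the lamp hood, lay the tube in the two V cradles, then slide the tailstock up again until its sprung nose is pressed well in and holds the tube firmly against the fixed stop. Be gentle with the tube, and leave the other things on the worktop where they are.

Things in the scene. Friction and masses are not known exactly. Their poses are not given: they have to be found in the camera images.
- bench: Grey centring bench on the worktop, standing askew; base plate 110 mm (x) by 370 mm (y -170 to 200), 16 mm thick; origin under it, z up, y along the rail from the tailstock (-y, far right end) to the fixed stop (+y, near left end). Two aluminium 90 degree V cradles, 14 mm thick, tops about 62 mm high, at y = 53 and 137 mm. The stop block's rubber face is at y = 165 mm.
- hood (a point): centre of the lower edge of the aluminium lamp hood over the tailstock, on the handle's side (120 x 170 x 22 mm; bench x -55 to 65, y -170 to 0, underside 233 mm up, two pillars behind at x = 46, y = -158 and -12). Because of it the handle is reached from its own side (the bench's -x side) with the tool tilted about 35 degrees.
- tailstock (a joint): slide of the tailstock along the bench's +y, m: 0 = fully back, to 0.120 towards the stop; stays where left, needs about 6 N. The nose's tip (when out) is at bench y = -45 mm + this, so it meets a tube lying against the stop at 0.070 and is pressed fully in at 0.080. Grey block 70 mm long (y), 82 mm high.
- handle (a point): grip point on the tailstock's black paddle handle, 20 mm below its free end along the handle. The paddle is 18 mm thick along the bench's y, 22 mm wide, and leans 35 degrees from vertical to the bench's -x side (the robot's right). At bench x = -43, z = 113 mm, y = -115 mm + the tailstock's value. Axes as the bench's.
- nose (a joint): sprung nose of the tailstock, 22 mm across, with a rubber tip, m: 0 = fully out, 0.010 = pressed fully in (about 3 N)
- nose_tip (a point): centre of the nose's tip, 60 mm above the worktop; axes as the bench's
- stop_face (a point): centre of the fixed stop's rubber face, 60 mm above the worktop
- cradle (a point): where the tube's centre is when it lies in both cradles and against the stop: bench y = 95 mm, 60 mm above the worktop
- tube: black cylindrical lens tube 140 mm long, 32 mm in diameter, 0.2 kg; origin at its centre, x along it; both ends alike. At the start it lies on the worktop to the left of the bench.
- black_cup: bystander: black cup, 72 mm wide, 58 mm high, origin under its centre
- pad_roll: bystander: cream tape roll 64 mm across, 22 mm high, origin under its centre
- lens_blank: bystander: clear round lens blank 66 mm across, 9 mm high, origin under its centre
- pliers: bystander: bare metal pliers 136 x 36 x 11 mm, lying flat, origin under the centre
Not all that is in view belongs to the job. What is shaped like the tube but yellow is not meant.

How it is judged:
By the outcome, as a careful person would: the job done as asked, in the order asked, and still so for the second after the job is handed in, with the robot touching nothing.
It also fails if it takes over 72 s, if anything falls off the work surface, if the arm or the gripper's body presses on something with over 40 N, if the wrist force passes 120 N, or if a joint passes its speed limit or range.

## Working session

There is one attempt and no reset: what is moved stays moved. The work goes in short steps, Python scripts to look and compute and a tool call to move; the robot and the scene stay as the last step left them, time stands still between calls to the robot, and variables do not carry over. Pictures are saved under pics/ and viewed, at most 10 in all, crops included, and the job is handed in when it is done.

Besides the shell and the picture viewer there is one more tool, called after "Emit:" as name(argument=value, ...) on one line, values as JSON. carry_out: Moves the arm, as the interface text tells. Its arguments: {"type":"object","properties":{"linear":{"type":"array"},"angular":{"type":"array"},"hand":{"type":"array"},"force":{"type":"number"}},"required":["linear","angular","hand"]}

```bash
mkdir -p pics; ls
python3 - <<'E'
from rig import manip
import cv2,json,numpy as np
for n in ("scene","top"):
    im=manip.get_image(n); cv2.imwrite(f"pics/{n}0.png",im[:,:,::-1])
    p=manip.camera_params(n); print(n,{k:np.round(v,4).tolist() for k,v in p.items()})
print({k:np.round(v,3).tolist() for k,v in manip.camera_params("wrist").items()})
print(manip.get_state())
E
```

```text
pics
scene {'fx': 387.5619, 'fy': 387.5619, 'cx': 317.7598, 'cy': 197.7074, 'view': [[0.7127, -0.7012, 0.0183, -0.3986], [-0.2774, -0.3057, -0.9108, 0.276], [0.6443, 0.6441, -0.4124, 0.7526], [0.0, 0.0, 0.0, 1.0]]}
top {'fx': 369.0243, 'fy': 369.0243, 'cx': 321.2765, 'cy': 199.3863, 'view': [[-0.219, -0.9757, -0.0109, 0.0971], [-0.8738, 0.2011, -0.4427, 0.5575], [0.4341, -0.0875, -0.8966, 1.1685], [0.0, 0.0, 0.0, 1.0]]}
{'fx': 294.414, 'fy': 294.414, 'cx': 321.51, 'cy': 204.135, 'hand_eye': [[0.0, -0.949, -0.315, 0.081], [1.0, -0.0, 0.001, 0.001], [-0.001, -0.315, 0.949, 0.031], [0.0, 0.0, 0.0, 1.0]]}
{'clock': 0.1, 'qpos': array([-1.27704017e+00,  2.76530636e-01,  1.50599425e+00,  1.75898312e-05,
        1.36068782e+00, -1.20973937e-01]), 'qd': array([ 0.00109398, -0.00171215, -0.00262791,  0.0004382 , -0.00108029,
        0.00098637]), 'effort': array([ 9.00768919e-04, -4.17697263e+01, -2.46404278e+01, -1.61290695e-04,
        5.81239583e-03, -1.93801651e-05]), 'position': array([ 0.23165137, -0.52607526,  0.40393151]), 'ee_rot': array([-8.07749409e-04,  9.78576858e-01,  2.05880247e-01, -6.13242902e-05]), 'contact_force': array([-0.06983207, -1.23237738,  0.37691667]), 'moment': array([-0.01099123, -0.00943819,  0.02146509]), 'gripper_force': 0.0, 'width': 0.08532419863773616}
```

View pics/scene0.png

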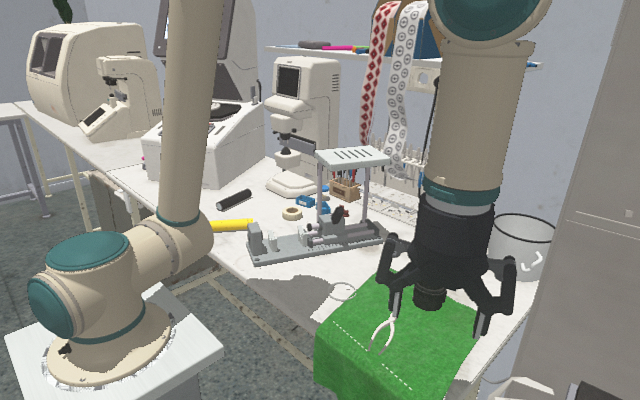

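View pics/top0.png

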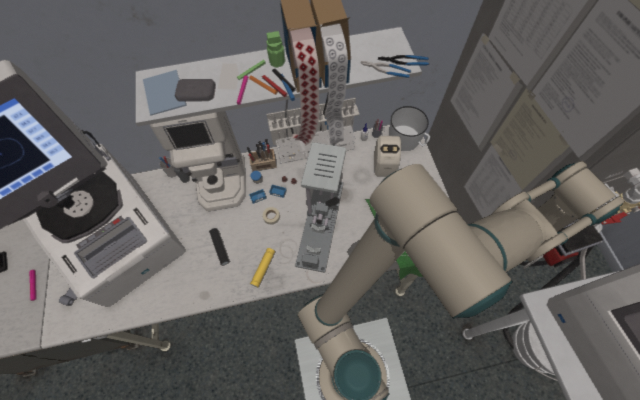

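The scene view shows the bench at about (320,240), with a black cylinder at (233,199) and a yellow one at (230,226). In the top view the black cylinder is at (218,246), the yellow one at (262,267), the bench base runs from (312,260) to (330,205), and the hood is at (323,168). I'll confirm in an enlarged crop, with masks measured alongside.

```bash
cat > h.py <<'E'
from rig import manip
import cv2,numpy as np
def ray(n,uv,st=None):
    p=manip.camera_params(n); d=np.array([(uv[0]-p['cx'])/p['fx'],(uv[1]-p['cy'])/p['fy'],1])
    if n=='wrist':
        from scipy.spatial.transform import Rotation as R
        T=np.eye(4); w=st['ee_rot']; T[:3,:3]=R.from_quat(np.r_[w[1:],w[0]]).as_matrix(); T[:3,3]=st['position']
        M=T@p['hand_eye']
    else: M=np.linalg.inv(p['view'])
    return M[:3,3],M[:3,:3]@d
def plane(n,uv,z,st=None):
    o,d=ray(n,uv,st); return o+d*(z-o[2])/d[2]
def two(r1,r2):
    (a,d),(b,e)=r1,r2; s=np.linalg.lstsq(np.c_[d,-e],b-a,rcond=None)[0]
    p,q=a+s[0]*d,b+s[1]*e; return (p+q)/2,np.linalg.norm(p-q)
def proj(n,P,st=None):
    p=manip.camera_params(n); c=p['view']@np.r_[P,1]
    return p['fx']*c[0]/c[2]+p['cx'],p['fy']*c[1]/c[2]+p['cy']
E
python3 - <<'E'
from h import *
im=cv2.imread("pics/top0.png")
c=im[190:280,195:355]; cv2.imwrite("pics/c1.png",cv2.resize(c,None,fx=5,fy=5,interpolation=cv2.INTER_CUBIC))
s=cv2.imread("pics/scene0.png")
c=s[140:290,200:400]; cv2.imwrite("pics/c2.png",cv2.resize(c,None,fx=4,fy=4,interpolation=cv2.INTER_CUBIC))
m=(im.max(2)<70).astype(np.uint8); m[:220]=0;m[275:]=0;m[:,:200]=0;m[:,240:]=0
k,l,st,ce=cv2.connectedComponentsWithStats(m); i=1+st[1:,4].argmax()
r=cv2.minAreaRect(np.argwhere(l==i)[:,::-1].astype(np.float32)); print(st[i],ce[i],r)
b=cv2.boxPoints(r); P=[plane('top',q,0.016) for q in b]; print(np.round(P,3)); print(plane('top',ce[i],0.02))
E
```

```text
[210 229  19  35 293] [218.78156997 245.7337884 ] ((218.73306274414062, 245.45252990722656), (35.517120361328125, 8.475676536560059), 70.34617614746094)
[[0.59  0.397 0.016]
 [0.595 0.366 0.016]
 [0.456 0.337 0.016]
 [0.452 0.366 0.016]]
[0.51877271 0.36534108 0.02      ]
```

View pics/c1.png

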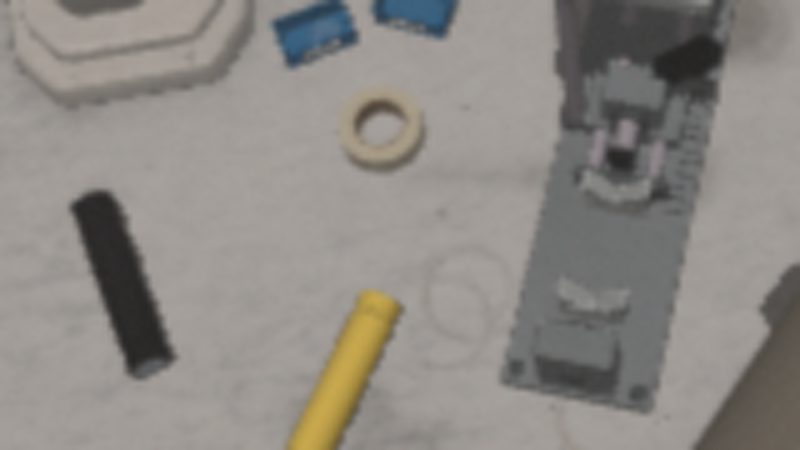

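View pics/c2.png

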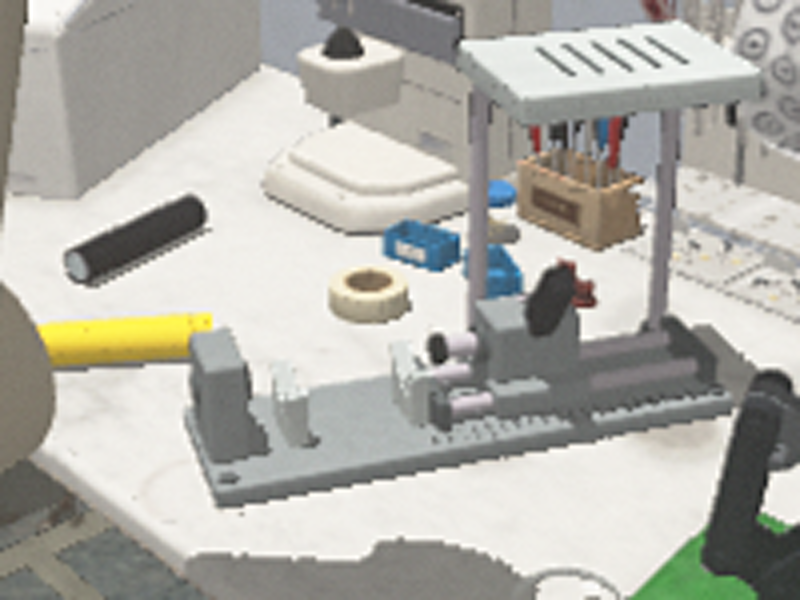

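The crops confirm it. The tube is the black cylinder, c1 (90,195) to (150,370); the yellow one at c1 (345,380) is ruled out by its colour. The bench's near corners are at c1 (503,382) and (655,410). The handle's end is at c1 (712,48) and c2 (555,270).

Run:
```python
from h import *
T=lambda u,v:(195+(u+.5)/5-.5,190+(v+.5)/5-.5)
S=lambda u,v:(200+(u+.5)/4-.5,140+(v+.5)/4-.5)
L=plane('top',T(503,380),.016);R=plane('top',T(655,408),.016)
print('near L,R',L,R,np.linalg.norm(L-R))
e=plane('top',T(562,130),.016);print('left edge pt',e, 'right pt',plane('top',T(722,50),.016))
print('scene nearR top',plane('scene',S(221,493),.016),'nearL',plane('scene',S(187,410),.016),'farR',plane('scene',S(735,392),.016))
print('handle tip',two(ray('top',T(712,48)),ray('scene',S(555,268))))
print('hood corners near', two(ray('top',(303,187)),ray('scene',S(525,110))), two(ray('top',(340,190)),ray('scene',S(525,110))))
# grey base mask
im=cv2.imread("pics/top0.png"); print(im[250,310],im[228,315],im[230,290])
for nm,z in(('stop',.06),):pass
```

```text
near L,R [0.38528313 0.10782618 0.016     ] [0.34155525 0.00698858 0.016     ] 0.10991064210965638
left edge pt [0.56596358 0.027652   0.016     ] right pt [ 0.60439019 -0.10657524  0.016     ]
scene nearR top [0.34467087 0.00739295 0.016     ] nearL [0.38744016 0.10505369 0.016     ] farR [ 0.68530815 -0.13693288  0.016     ]
handle tip (array([ 0.54985742, -0.08181585,  0.13793498]), np.float64(0.00028021174142726625))
hood corners near (array([0.60539755, 0.01925846, 0.19852951]), np.float64(0.029224106582224896)) (array([ 0.52188143, -0.08043344,  0.25346119]), np.float64(0.006310534974388817))
[133 135 135] [129 131 130] [150 155 160]
```

```bash
cat >> h.py <<'E'
from scipy.spatial.transform import Rotation as Ro
by=np.array([-.919,.394,0]);by/=np.linalg.norm(by);bx=np.array([by[1],-by[0],0]);O=np.array([.549,-.021,0])
B=lambda x,y,z:O+bx*x+by*y+np.array([0,0,z])
inB=lambda P:np.array([(P-O)@bx,(P-O)@by,P[2]])
def pose(g,tz,tx,d=.155):
    "grasp point g, tool z, rough tool x -> TCP pos, Rotation"
    tz=tz/np.linalg.norm(tz); tx=tx-tz*(tx@tz);tx/=np.linalg.norm(tx)
    return g-d*tz,Ro.from_matrix(np.c_[tx,np.cross(tz,tx),tz])
def plan(p,r,n,st=None):
    "units per row"
    st=st or manip.get_state(); w=st['ee_rot']; c=Ro.from_quat(np.r_[w[1:],w[0]])
    rv=(r*c.inv()).as_rotvec(); dp=p-st['position']
    print('n',n,'lin/row',np.round(dp/.5/n,4),'ang/row',np.round(rv/.08/n,3),'|dp|mm/row',np.round(1000*np.linalg.norm(dp)/n,1),'deg/row',np.round(np.degrees(np.linalg.norm(rv))/n,2))
def tilt(th): return np.sin(th)*bx-np.cos(th)*np.array([0,0,1]), np.cos(th)*bx+np.sin(th)*np.array([0,0,1])
E
python3 - <<'E'
from h import *
im=manip.get_image("wrist"); cv2.imwrite("pics/w0.png",im[:,:,::-1])
print('black thing',plane('scene',(430,300),.03))
s=cv2.imread('pics/scene0.png')
tz,tx=tilt(np.radians(50))
for off in(.12,.0):
    g=B(-.043,-.025,.113); p,r=pose(g-off*tz,tz,tx); print(off,g,p); plan(p,r,16)
E
```

```text
black thing [ 0.52308004 -0.37989111  0.03      ]
0.12 [ 0.55503361 -0.07037201  0.113     ] [ 0.47202427 -0.26399025  0.28976659]
n 16 lin/row [ 0.03    0.0328 -0.0143] ang/row [ 0.495 -0.491  0.548] |dp|mm/row 23.3 deg/row 4.06
0.0 [ 0.55503361 -0.07037201  0.113     ] [ 0.50824653 -0.17950229  0.21263208]
n 16 lin/row [ 0.0346  0.0433 -0.0239] ang/row [ 0.495 -0.491  0.548] |dp|mm/row 30.2 deg/row 4.06
```

View pics/w0.png

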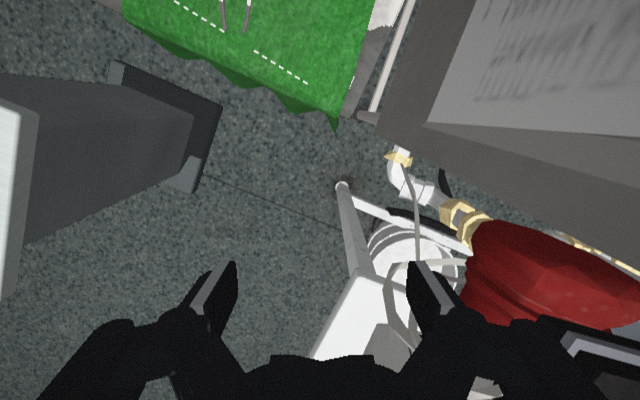

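The wrist view shows only floor and the cloth edge at (230,60). What may be the cup in the scene view, (430,298), lies near (0.52,-0.38), and the path passes well above it. Moving to a tilted standoff.

Emit:
carry_out(linear=[[0.03,0.033,0],[0.03,0.033,0],[0.03,0.033,0],[0.03,0.033,0],[0.03,0.033,0],[0.03,0.033,0],[0.03,0.033,0],[0.03,0.033,0]], angular=[[0.495,-0.491,0.548],[0.495,-0.491,0.548],[0.495,-0.491,0.548],[0.495,-0.491,0.548],[0.495,-0.491,0.548],[0.495,-0.491,0.548],[0.495,-0.491,0.548],[0.495,-0.491,0.548]], hand=[0.7,0.7,0.7,0.7,0.7,0.7,0.7,0.7])

```text
clock: 0.82
position: [0.3523, -0.3934, 0.4046]
ee_rot: [-0.122, 0.903, 0.368, 0.185]
contact_force: [0.1, -0.1, -1.3]
width: 0.0599
gripper_force: 0.0
```

Emit:
carry_out(linear=[[0.03,0.033,-0.028],[0.03,0.033,-0.028],[0.03,0.033,-0.028],[0.03,0.033,-0.028],[0.03,0.033,-0.028],[0.03,0.033,-0.028],[0.03,0.033,-0.028],[0.03,0.033,-0.028]], angular=[[0.495,-0.491,0.548],[0.495,-0.491,0.548],[0.495,-0.491,0.548],[0.495,-0.491,0.548],[0.495,-0.491,0.548],[0.495,-0.491,0.548],[0.495,-0.491,0.548],[0.495,-0.491,0.548]], hand=[0.7,0.7,0.7,0.7,0.7,0.7,0.7,0.7])

```text
clock: 1.48
position: [0.4723, -0.2615, 0.292]
ee_rot: [-0.233, 0.756, 0.499, 0.354]
contact_force: [-0.1, 0.7, 0.4]
width: 0.0598
gripper_force: 0.0
```

Run:
```python
from h import *
st=manip.get_state(); im=manip.get_image("wrist"); cv2.imwrite("pics/w1.png",im[:,:,::-1]); np.save('st1.npy',st,allow_pickle=True)
print(st['clock'],st['position'],st['qpos'].round(2),st['width'])
cv2.imwrite("pics/t1.png",manip.get_image("top")[:,:,::-1]);cv2.imwrite("pics/s1.png",manip.get_image("scene")[:,:,::-1])
tz,tx=tilt(np.radians(50)); p,r=pose(B(-.043,-.025,.113),tz,tx); plan(p,r,8)
```

```text
1.4833 [ 0.47226742 -0.26149329  0.29196086] [-0.88  0.43  1.76  0.75  1.48 -0.76] 0.05975435442560192
n 8 lin/row [ 0.0091  0.0205 -0.0196] ang/row [-0.003 -0.004 -0.002] |dp|mm/row 14.9 deg/row 0.03
```

View pics/w1.png

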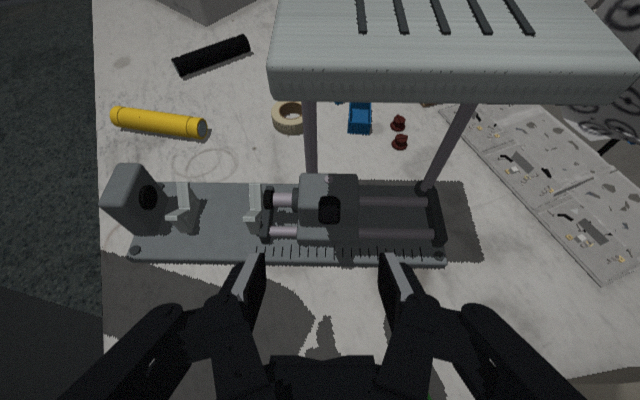

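The wrist view shows the whole bench: the stop at (135,200), cradles at (180,200) and (255,205), the tailstock block at (328,207) with the handle end-on at (330,210), and the plate's front corners near (128,262) and (447,266).

Run:
```python
from h import *
st=np.load('st1.npy',allow_pickle=True).item()
im=cv2.imread('pics/w1.png'); g=im.max(2)
m=(g<45).astype(np.uint8); m[:190]=0;m[232:]=0;m[:,:312]=0;m[:,345:]=0
k,l,s,c=cv2.connectedComponentsWithStats(m); i=1+s[1:,4].argmax(); print('handle blob',s[i],c[i])
x0,y0,w,h=s[i][:4]
for uv in [(c[i][0],c[i][1]),(x0,y0+h/2),(x0+w,y0+h/2)]:
    for z in(.12,.129): print(uv,z,inB(plane('wrist',uv,z,st)).round(4))
# front bottom edge corners, z=0
for uv in[(128,263),(447,266)]: print(uv,inB(plane('wrist',uv,0,st)).round(4))
for col in(130,200,440,447): print(col,g[238:275,col].tolist())
# tube
m=(g<55).astype(np.uint8); m[:25]=0;m[85:]=0;m[:,:165]=0;m[:,258:]=0
k,l,s,c=cv2.connectedComponentsWithStats(m); i=1+s[1:,4].argmax()
r=cv2.minAreaRect(np.argwhere(l==i)[:,::-1].astype(np.float32)); print('tube',r, [plane('wrist',q,.016,st).round(3).tolist() for q in cv2.boxPoints(r)],plane('wrist',c[i],.018,st))
for n in 'st':
  b=cv2.imread(f'pics/{n}1.png'); cv2.imwrite(f'pics/{n}1c.png',b)
```

```text
handle blob [312 190  33  42 881] [329.50283768 212.35754824]
(np.float64(329.5028376844495), np.float64(212.35754824063565)) 0.12 [-0.0518 -0.0317  0.12  ]
(np.float64(329.5028376844495), np.float64(212.35754824063565)) 0.129 [-0.057  -0.0314  0.129 ]
(np.int32(312), np.float64(211.0)) 0.12 [-0.0505 -0.017   0.12  ]
(np.int32(312), np.float64(211.0)) 0.129 [-0.0558 -0.0173  0.129 ]
(np.int32(345), np.float64(211.0)) 0.12 [-0.0504 -0.0448  0.12  ]
(np.int32(345), np.float64(211.0)) 0.129 [-0.0557 -0.044   0.129 ]
(128, 263) [-0.0523  0.2044  0.    ]
(447, 266) [-0.0553 -0.1738  0.    ]
130 [155, 156, 152, 153, 152, 140, 125, 108, 100, 91, 72, 54, 60, 55, 61, 69, 88, 97, 84, 50, 42, 40, 40, 48, 65, 64, 60, 62, 66, 65, 69, 67, 66, 60, 64, 66, 64]
200 [102, 104, 100, 104, 104, 102, 106, 101, 98, 98, 108, 103, 103, 99, 110, 105, 101, 106, 101, 101, 93, 82, 64, 47, 47, 46, 63, 121, 155, 155, 155, 157, 160, 160, 156, 157, 155]
440 [26, 29, 23, 29, 21, 16, 24, 24, 22, 40, 48, 54, 49, 34, 27, 27, 25, 23, 23, 39, 56, 59, 59, 93, 106, 96, 79, 53, 49, 48, 83, 132, 135, 133, 131, 132, 136]
447 [32, 29, 40, 59, 65, 71, 66, 61, 69, 70, 62, 64, 62, 69, 69, 65, 66, 69, 65, 61, 68, 65, 61, 74, 82, 95, 101, 120, 138, 134, 143, 138, 134, 137, 130, 133, 132]
tube ((211.51583862304688, 55.244346618652344), (20.583784103393555, 77.62643432617188), 70.34617614746094) [[0.451, 0.382, 0.016], [0.597, 0.416, 0.016], [0.591, 0.346, 0.016], [0.454, 0.32, 0.016]] [0.51988667 0.36129495 0.018     ]
```

Run:
```python
from h import *
tz,tx=tilt(np.radians(50)); p,r=pose(B(-.043,-.029,.113),tz,tx); plan(p,r,8)
```

```text
n 8 lin/row [ 0.01    0.0201 -0.0196] ang/row [-0.003 -0.004 -0.002] |dp|mm/row 14.9 deg/row 0.03
```

Emit:
carry_out(linear=[[0.01,0.02,-0.0196],[0.01,0.02,-0.0196],[0.01,0.02,-0.0196],[0.01,0.02,-0.0196],[0.01,0.02,-0.0196],[0.01,0.02,-0.0196],[0.01,0.02,-0.0196],[0.01,0.02,-0.0196]], angular=[[0,0,0],[0,0,0],[0,0,0],[0,0,0],[0,0,0],[0,0,0],[0,0,0],[0,0,0]], hand=[0.7,0.7,0.7,0.7,0.7,0.7,0.7,0.7])

```text
clock: 2.3
position: [0.5119, -0.183, 0.2148]
ee_rot: [-0.231, 0.757, 0.499, 0.353]
contact_force: [-0.5, -0.7, 0.1]
width: 0.0602
gripper_force: 0.0
```

Emit:
carry_out(linear=[[0,0,0],[0,0,0],[0,0,0],[0,0,0],[0,0,0],[0,0,0]], angular=[[0,0,0],[0,0,0],[0,0,0],[0,0,0],[0,0,0],[0,0,0]], hand=[0,0,0,0,0,0], force=25)

```text
clock: 2.8
position: [0.5118, -0.1834, 0.2152]
ee_rot: [-0.231, 0.757, 0.498, 0.354]
contact_force: [-3.4, -4.7, 4.9]
width: 0.018
gripper_force: 26.7
```

Run:
```python
from h import *
st=manip.get_state(); im=manip.get_image("wrist"); cv2.imwrite("pics/w2.png",im[:,:,::-1])
w=st['ee_rot'];c=Ro.from_quat(np.r_[w[1:],w[0]]); print('grasp B',inB(st['position']+.155*c.as_matrix()[:,2]).round(4),st['width'],st['contact_force'])
print('to back: per 8 rows for 0.08:',(-.08*by/.5/8).round(4))
```

```text
grasp B [-0.0453 -0.0304  0.1155] 0.017956365306737936 [-3.39700793 -4.70609665  4.90902952]
to back: per 8 rows for 0.08: [ 0.0184 -0.0079 -0.    ]
```

View pics/w2.png

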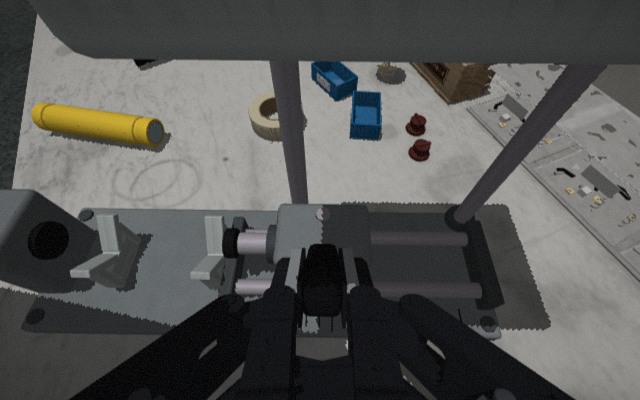

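The handle is between the pads at (322,265), with the opening at 18 mm as expected. Sliding it back.

Emit:
carry_out(linear=[[0.012,-0.0051,0],[0.0184,-0.0079,0],[0.0184,-0.0079,0],[0.0184,-0.0079,0],[0.0184,-0.0079,0],[0.0184,-0.0079,0],[0.0184,-0.0079,0],[0.0184,-0.0079,0]], angular=[[0,0,0],[0,0,0],[0,0,0],[0,0,0],[0,0,0],[0,0,0],[0,0,0],[0,0,0]], hand=[0,0,0,0,0,0,0,0])

```text
clock: 3.52
position: [0.5808, -0.2142, 0.2154]
ee_rot: [-0.232, 0.757, 0.499, 0.352]
contact_force: [-13.0, -10.4, 11.0]
width: 0.0179
gripper_force: 31.4
```

Emit:
carry_out(linear=[[0.003,-0.0013,0],[0,0,0],[0,0,0]], angular=[[0,0,0],[0,0,0],[0,0,0]], hand=[0,0,0])

```text
clock: 3.77
position: [0.5833, -0.2153, 0.2154]
ee_rot: [-0.231, 0.757, 0.499, 0.353]
contact_force: [-7.4, -9.8, 6.4]
width: 0.0178
gripper_force: 27.8
```

Run:
```python
from h import *
st=manip.get_state()
w=st['ee_rot'];c=Ro.from_quat(np.r_[w[1:],w[0]]); print('grasp B',inB(st['position']+.155*c.as_matrix()[:,2]).round(4),st['width'],st['contact_force'])
tz=c.as_matrix()[:,2]; print('retreat .14 in 8 rows',(-.14*tz/.5/8).round(4))
```

```text
grasp B [-0.0466 -0.1087  0.1155] 0.017824966931870367 [-7.38482658 -9.82541064  6.44044998]
retreat .14 in 8 rows [-0.0107 -0.0245  0.0226]
```

Emit:
carry_out(linear=[[0,0,0],[0,0,0],[0,0,0],[0,0,0]], angular=[[0,0,0],[0,0,0],[0,0,0],[0,0,0]], hand=[0.6,0.6,0.6,0.6])

```text
clock: 4.1
position: [0.5836, -0.2128, 0.2141]
ee_rot: [-0.233, 0.757, 0.499, 0.353]
contact_force: [-0.2, -0.7, 0.3]
width: 0.0514
gripper_force: 0.0
```

Emit:
carry_out(linear=[[-0.0107,-0.0245,0.0226],[-0.0107,-0.0245,0.0226],[-0.0107,-0.0245,0.0226],[-0.0107,-0.0245,0.0226],[-0.0107,-0.0245,0.0226],[-0.0107,-0.0245,0.0226],[-0.0107,-0.0245,0.0226],[-0.0107,-0.0245,0.0226]], angular=[[0,0,0],[0,0,0],[0,0,0],[0,0,0],[0,0,0],[0,0,0],[0,0,0],[0,0,0]], hand=[0.6,0.6,0.6,0.6,0.6,0.6,0.6,0.6])

```text
clock: 4.77
position: [0.5406, -0.3112, 0.305]
ee_rot: [-0.233, 0.757, 0.499, 0.353]
contact_force: [0.6, -1.0, -0.6]
width: 0.0511
gripper_force: 0.0
```

Run:
```python
from h import *
st=manip.get_state(); print(st['position'],st['width'],st['contact_force'])
def down(yaw): 
    return Ro.from_euler('z',yaw,degrees=True)*Ro.from_matrix(np.diag([1.,-1,-1]))
w1=np.array([.42,-.10,.45]); plan(w1,down(110),16)
w2=np.array([.5195,.363,.35]); s2=dict(st); q=down(110).as_quat(); s2['ee_rot']=np.r_[q[3],q[:3]]; s2['position']=w1; plan(w2,down(192.2),24,s2)
```

```text
[ 0.54061626 -0.31120685  0.30501562] 0.051076836888659466 [ 0.63547191 -1.02347588 -0.56004173]
n 16 lin/row [-0.0151  0.0264  0.0181] ang/row [-0.697  0.019  0.551] |dp|mm/row 17.7 deg/row 4.07
n 24 lin/row [ 0.0083  0.0386 -0.0083] ang/row [0.    0.    0.747] |dp|mm/row 20.2 deg/row 3.43
```

Emit:
carry_out(linear=[[-0.02,0.01,0.0362],[-0.02,0.01,0.0362],[-0.02,0.01,0.0362],[-0.02,0.01,0.0362],[-0.02,0.01,0.0362],[-0.02,0.01,0.0362],[-0.02,0.01,0.0362],[-0.02,0.01,0.0362]], angular=[[-0.697,0.019,0.551],[-0.697,0.019,0.551],[-0.697,0.019,0.551],[-0.697,0.019,0.551],[-0.697,0.019,0.551],[-0.697,0.019,0.551],[-0.697,0.019,0.551],[-0.697,0.019,0.551]], hand=[0.8,0.8,0.8,0.8,0.8,0.8,0.8,0.8])

```text
clock: 5.43
position: [0.4603, -0.2704, 0.4502]
ee_rot: [-0.121, 0.692, 0.688, 0.183]
contact_force: [0.6, -0.1, 0.4]
width: 0.069
gripper_force: 0.0
```

Emit:
carry_out(linear=[[-0.0102,0.0428,0],[-0.0102,0.0428,0],[-0.0102,0.0428,0],[-0.0102,0.0428,0],[-0.0102,0.0428,0],[-0.0102,0.0428,0],[-0.0102,0.0428,0],[-0.0102,0.0428,0]], angular=[[-0.697,0.019,0.551],[-0.697,0.019,0.551],[-0.697,0.019,0.551],[-0.697,0.019,0.551],[-0.697,0.019,0.551],[-0.697,0.019,0.551],[-0.697,0.019,0.551],[-0.697,0.019,0.551]], hand=[0.8,0.8,0.8,0.8,0.8,0.8,0.8,0.8])

```text
clock: 6.1
position: [0.4194, -0.0985, 0.4494]
ee_rot: [0.001, 0.572, 0.82, -0.0]
contact_force: [-0.7, 0.6, -0.5]
width: 0.0679
gripper_force: 0.0
```

Emit:
carry_out(linear=[[0.0083,0.0386,0],[0.0083,0.0386,0],[0.0083,0.0386,0],[0.0083,0.0386,0],[0.0083,0.0386,0],[0.0083,0.0386,0],[0.0083,0.0386,0],[0.0083,0.0386,0]], angular=[[0,0,0.747],[0,0,0.747],[0,0,0.747],[0,0,0.747],[0,0,0.747],[0,0,0.747],[0,0,0.747],[0,0,0.747]], hand=[0.8,0.8,0.8,0.8,0.8,0.8,0.8,0.8])

```text
clock: 6.77
position: [0.4529, 0.0559, 0.4493]
ee_rot: [-0.0, 0.361, 0.932, 0.001]
contact_force: [1.1, -0.5, 0.1]
width: 0.0682
gripper_force: 0.0
```

Emit:
carry_out(linear=[[0.0083,0.0386,0],[0.0083,0.0386,0],[0.0083,0.0386,0],[0.0083,0.0386,0],[0.0083,0.0386,0],[0.0083,0.0386,0],[0.0083,0.0386,0],[0.0083,0.0386,0]], angular=[[0,0,0.747],[0,0,0.747],[0,0,0.747],[0,0,0.747],[0,0,0.747],[0,0,0.747],[0,0,0.747],[0,0,0.747]], hand=[0.8,0.8,0.8,0.8,0.8,0.8,0.8,0.8])

```text
clock: 7.43
position: [0.4861, 0.2102, 0.4492]
ee_rot: [-0.001, 0.13, 0.991, 0.001]
contact_force: [0.6, 0.1, 0.0]
width: 0.0682
gripper_force: 0.0
```

Emit:
carry_out(linear=[[0.0083,0.0386,-0.025],[0.0083,0.0386,-0.025],[0.0083,0.0386,-0.025],[0.0083,0.0386,-0.025],[0.0083,0.0386,-0.025],[0.0083,0.0386,-0.025],[0.0083,0.0386,-0.025],[0.0083,0.0386,-0.025]], angular=[[0,0,0.747],[0,0,0.747],[0,0,0.747],[0,0,0.747],[0,0,0.747],[0,0,0.747],[0,0,0.747],[0,0,0.747]], hand=[0.8,0.8,0.8,0.8,0.8,0.8,0.8,0.8])

```text
clock: 8.1
position: [0.5192, 0.3645, 0.3484]
ee_rot: [-0.001, -0.108, 0.994, 0.001]
contact_force: [0.3, 0.1, -0.7]
width: 0.0685
gripper_force: 0.0
```

```bash
cat >> h.py <<'E'
def down(yaw): return Ro.from_euler('z',yaw,degrees=True)*Ro.from_matrix(np.diag([1.,-1,-1]))
E
python3 - <<'E'
from h import *
st=manip.get_state(); im=manip.get_image("wrist"); cv2.imwrite("pics/w3.png",im[:,:,::-1]);np.save('st3.npy',st,allow_pickle=True)
print(st['position'],st['qpos'].round(2),st['clock'])
g=im.max(2); m=(g<55).astype(np.uint8); k,l,s,c=cv2.connectedComponentsWithStats(m)
for i in range(1,k):
    if s[i][4]>300:
        r=cv2.minAreaRect(np.argwhere(l==i)[:,::-1].astype(np.float32)); b=cv2.boxPoints(r); P=[plane('wrist',q,.016,st) for q in b]
        print(s[i],c[i].round(1),plane('wrist',r[0],.018,st).round(4),[np.round(np.r_[np.linalg.norm(P[j+1]-P[j]),np.degrees(np.arctan2(*(P[j+1]-P[j])[1::-1]))],3) for j in(0,1)])
plan(np.array([.5195,.363,.178]),down(192.2),8)
E
```

```text
[0.51917983 0.36454149 0.34843352] [ 0.5   0.4   1.46  0.    1.28 -1.29] 8.1
[   0    0   78  186 2454] [35.4 83.7] [0.4847 0.0759 0.018 ] [array([  0.207, 155.972]), array([1.300e-02, 8.211e+01])]
[ 105    0   96   58 2171] [152.  18.] [0.4078 0.1843 0.018 ] [array([8.30000e-02, 1.02434e+02]), array([0.046, 5.035])]
[ 521    0  119   32 1957] [599.4  10.3] [0.316  0.5536 0.018 ] [array([  0.104, 102.434]), array([2.5000e-02, 3.1165e+01])]
[198   8  58  71 615] [226.4  46.6] [0.4069 0.2565 0.018 ] [array([7.70000e-02, 1.46687e+02]), array([2.100e-02, 6.576e+01])]
[ 308  122   32  136 3998] [323.4 187.5] [0.5208 0.3664 0.018 ] [array([ 1.50000e-01, -1.68398e+02]), array([3.10000e-02, 1.02427e+02])]
[104 208  33  30 465] [116.4 224.7] [0.6093 0.1541 0.018 ] [array([2.6000e-02, 1.3762e+02]), array([3.6000e-02, 4.0336e+01])]
[   51   254   542   146 35574] [319.  352.7] [0.6938 0.4024 0.018 ] [array([  0.233, 176.318]), array([  0.619, 102.418])]
[ 57 271  50  39 431] [ 81.1 290.5] [0.7075 0.1127 0.018 ] [array([2.90000e-02, 1.50481e+02]), array([5.5000e-02, 5.6186e+01])]
[ 23 286  28  22 359] [ 36.6 296.1] [0.7229 0.0591 0.018 ] [array([3.70000e-02, 1.25277e+02]), array([ 0.022, 16.178])]
[ 53 303  27  20 338] [ 66.6 312.8] [0.7419 0.0935 0.018 ] [array([3.70000e-02, 1.44223e+02]), array([2.2000e-02, 4.2456e+01])]
n 8 lin/row [ 0.     -0.0011 -0.0419] ang/row [-0.005 -0.007 -0.011] |dp|mm/row 20.9 deg/row 0.06
```

View pics/w3.png

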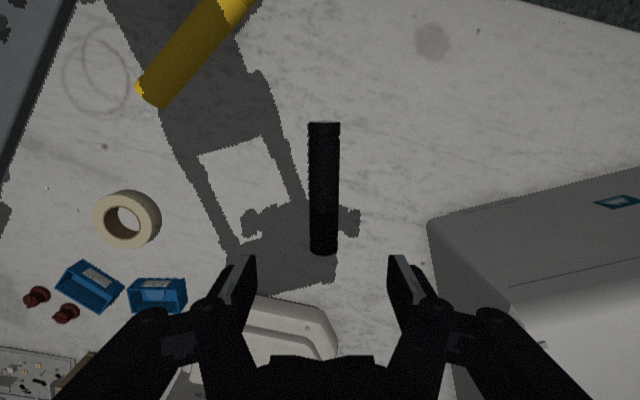

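The tube is centred between the fingers at (323,187) and aligned. I'll check how close the neighbouring grey machine, left edge (428,225), comes before descending.

Run:
```python
from h import *
st=np.load('st3.npy',allow_pickle=True).item()
print(plane('scene',(219.5,188.7),0),plane('scene',(265,156),0),plane('scene',(200,187),0))
for z in(0,.1): print(plane('wrist',(428,225),z,st),plane('wrist',(440,320),z,st),plane('wrist',(330,325),z,st))
```

```text
[0.55145534 0.51181529 0.        ] [0.91223769 0.70741802 0.        ] [0.5065485  0.57419603 0.        ]
[0.54129571 0.49588242 0.        ] [0.66559158 0.55497485 0.        ] [0.70430254 0.41619069 0.        ]
[0.50948316 0.44887685 0.1       ] [0.59468893 0.48938516 0.1       ] [0.62122559 0.39424755 0.1       ]
```

Emit:
carry_out(linear=[[0.0003,0.0002,-0.05],[0.0003,0.0002,-0.05],[0.0003,0.0002,-0.05],[0.0003,0.0002,-0.05],[0.0003,0.0002,-0.05],[0.0003,0.0002,-0.045],[0,0,-0.03],[0,0,-0.014]], angular=[[0,0,-0.01],[0,0,-0.01],[0,0,-0.01],[0,0,-0.01],[0,0,-0.01],[0,0,-0.01],[0,0,-0.01],[0,0,-0.01]], hand=[0.8,0.8,0.8,0.8,0.8,0.8,0.8,0.8])

```text
clock: 8.82
position: [0.5192, 0.3634, 0.1773]
ee_rot: [-0.003, -0.103, 0.995, -0.0]
contact_force: [-0.0, -0.6, 0.1]
width: 0.0687
gripper_force: 0.0
```

Emit:
carry_out(linear=[[0,0,0],[0,0,0],[0,0,0],[0,0,0],[0,0,0],[0,0,0]], angular=[[0,0,0],[0,0,0],[0,0,0],[0,0,0],[0,0,0],[0,0,0]], hand=[0,0,0,0,0,0], force=25)

```text
clock: 9.32
position: [0.521, 0.3642, 0.1814]
ee_rot: [0.001, -0.103, 0.995, 0.001]
contact_force: [-0.6, 0.6, 2.5]
width: 0.031
gripper_force: 26.6
```

Emit:
carry_out(linear=[[0,0,0.02],[0,0,0.05],[0,0,0.06],[0,0,0.06],[0,0,0.06],[0,0,0.05]], angular=[[0,0,0],[0,0,0],[0,0,0],[0,0,0],[0,0,0],[0,0,0]], hand=[0,0,0,0,0,0])

```text
clock: 9.82
position: [0.5203, 0.3637, 0.3328]
ee_rot: [0.001, -0.103, 0.995, 0.001]
contact_force: [0.3, -0.2, -2.1]
width: 0.031
gripper_force: 26.1
```

Run:
```python
from h import *
st=manip.get_state(); im=manip.get_image("wrist"); cv2.imwrite("pics/w4.png",im[:,:,::-1]);np.save('st4.npy',st,allow_pickle=True)
print(st['position'],st['width'],st['contact_force'],st['gripper_force'])
yb=np.degrees(np.arctan2(by[1],by[0]));print('bench yaw',yb)
# tube end nearest camera in picture: dark column extents
g=im.max(2); m=(g<60).astype(np.uint8); rows=[(v,np.where(m[v,250:400])[0]) for v in range(60,270,10)]
for v,c in rows: print(v,(c.min()+250,c.max()+250) if len(c) else None)
plan(B(0,.090,.30),down(yb),16)
```

```text
[0.52030261 0.36369575 0.3327835 ] 0.030980283426192932 [ 0.29621579 -0.24130287 -2.07074297] 26.109327971935272
bench yaw 156.79388541817272
60 None
70 None
80 None
90 None
100 None
110 None
120 None
130 None
140 (np.int64(285), np.int64(355))
150 (np.int64(286), np.int64(355))
160 (np.int64(286), np.int64(354))
170 (np.int64(289), np.int64(353))
180 (np.int64(287), np.int64(354))
190 (np.int64(287), np.int64(354))
200 (np.int64(288), np.int64(353))
210 (np.int64(288), np.int64(353))
220 (np.int64(289), np.int64(353))
230 (np.int64(289), np.int64(353))
240 (np.int64(289), np.int64(352))
250 (np.int64(279), np.int64(354))
260 (np.int64(266), np.int64(376))
n 16 lin/row [-0.0069 -0.0437 -0.0048] ang/row [-0.003  0.008 -0.478] |dp|mm/row 22.3 deg/row 2.19
```

View pics/w4.png

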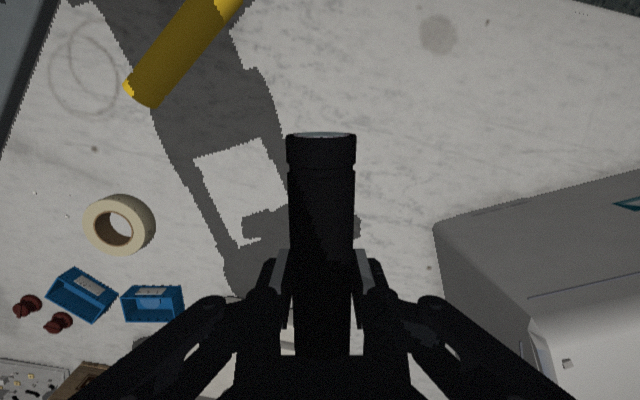

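The tube is held squarely, about 31 mm wide, with its near end at rows 132–140 and columns 286–355. Next I'll find where the tube's end sits in the tool frame.

Run:
```python
from h import *
p=manip.camera_params('wrist');H=p['hand_eye']
for v,z in((140,.149),(132,.181),(140,.147),(132,.179)):
    d=H[:3,:3]@np.array([(320.5-p['cx'])/p['fx'],(v-p['cy'])/p['fy'],1]); o=H[:3,3]; print(v,z,(o+d*(z-o[2])/d[2]).round(4))
```

```text
140 0.149 [ 0.0683 -0.0012  0.149 ]
132 0.181 [ 0.0688 -0.0014  0.181 ]
140 0.147 [ 0.0685 -0.0012  0.147 ]
132 0.179 [ 0.0689 -0.0014  0.179 ]
```

Emit:
carry_out(linear=[[-0.0073,-0.0435,-0.0048],[-0.0073,-0.0435,-0.0048],[-0.0073,-0.0435,-0.0048],[-0.0073,-0.0435,-0.0048],[-0.0073,-0.0435,-0.0048],[-0.0073,-0.0435,-0.0048],[-0.0073,-0.0435,-0.0048],[-0.0073,-0.0435,-0.0048]], angular=[[-0.003,0.008,-0.478],[-0.003,0.008,-0.478],[-0.003,0.008,-0.478],[-0.003,0.008,-0.478],[-0.003,0.008,-0.478],[-0.003,0.008,-0.478],[-0.003,0.008,-0.478],[-0.003,0.008,-0.478]], hand=[0,0,0,0,0,0,0,0])

```text
clock: 10.53
position: [0.4906, 0.1888, 0.3107]
ee_rot: [-0.003, 0.05, 0.999, -0.0]
contact_force: [0.4, -0.8, -1.7]
width: 0.0307
gripper_force: 26.1
```

Emit:
carry_out(linear=[[-0.0073,-0.0435,-0.0048],[-0.0073,-0.0435,-0.0048],[-0.0073,-0.0435,-0.0048],[-0.0073,-0.0435,-0.0048],[-0.0073,-0.0435,-0.0048],[-0.0073,-0.0435,-0.0048],[-0.0073,-0.0435,-0.0048],[-0.0073,-0.0435,-0.0048]], angular=[[-0.003,0.008,-0.478],[-0.003,0.008,-0.478],[-0.003,0.008,-0.478],[-0.003,0.008,-0.478],[-0.003,0.008,-0.478],[-0.003,0.008,-0.478],[-0.003,0.008,-0.478],[-0.003,0.008,-0.478]], hand=[0,0,0,0,0,0,0,0])

```text
clock: 11.2
position: [0.4614, 0.0149, 0.2916]
ee_rot: [-0.005, 0.202, 0.979, -0.001]
contact_force: [1.0, -0.1, -2.1]
width: 0.0312
gripper_force: 26.2
```

Run:
```python
from h import *
st=manip.get_state(); im=manip.get_image("wrist"); cv2.imwrite("pics/w5.png",im[:,:,::-1]);np.save('st5.npy',st,allow_pickle=True)
print(st['clock'],st['position'],inB(st['position']),st['width'])
g=cv2.cvtColor(im,cv2.COLOR_RGB2GRAY)
cv2.imwrite("pics/w5.png",im[:,:,::-1])
```

```text
11.2 [0.46136177 0.01490474 0.29164375] [-0.00153316  0.09469562  0.29164375] 0.03115178663437245
```

View pics/w5.png

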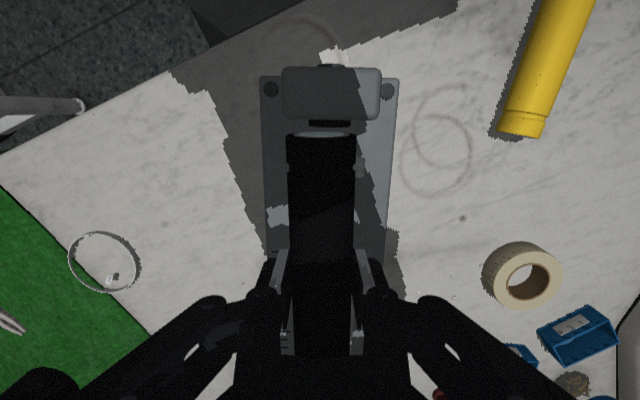

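The held tube (columns 286–355) is over the bench, its end just short of the stop block (rows 67–119, columns 282–382). The plate corners are at (260,77) and (399,80). I'll check the offset numerically.

Run:
```python
from h import *
st=np.load('st5.npy',allow_pickle=True).item()
for uv,z in [((260,77),.016),((399,80),.016),((267,245),.016),((282,95),.085),((382,95),.085),((330,119),.085),((330,119),.075),((330,126),.06)]:
    print(uv,z,inB(plane('wrist',uv,z,st)).round(4))
im=cv2.imread('pics/w5.png').max(2)
for v in(85,100,150,200,230):
    gr=np.abs(np.diff(cv2.GaussianBlur(im,(5,5),0)[v,240:420].astype(int))); print(v,[(240+i,int(gr[i])) for i in np.where(gr>9)[0]])
```

```text
(260, 77) 0.016 [-0.0505  0.1993  0.016 ]
(399, 80) 0.016 [0.0567 0.197  0.016 ]
(267, 245) 0.016 [-0.0534  0.0569  0.016 ]
(282, 95) 0.085 [-0.0251  0.1833  0.085 ]
(382, 95) 0.085 [0.0313 0.1832 0.085 ]
(330, 119) 0.085 [0.0021 0.1702 0.085 ]
(330, 119) 0.075 [0.0023 0.1699 0.075 ]
(330, 126) 0.06 [0.0027 0.165  0.06  ]
85 [(np.int64(358), 16), (np.int64(359), 22), (np.int64(360), 15), (np.int64(391), 11), (np.int64(392), 13), (np.int64(393), 11), (np.int64(398), 18), (np.int64(399), 20), (np.int64(400), 11)]
100 [(np.int64(360), 18), (np.int64(361), 20), (np.int64(362), 13), (np.int64(379), 10), (np.int64(380), 13), (np.int64(384), 11), (np.int64(387), 10), (np.int64(396), 12), (np.int64(397), 23), (np.int64(398), 16)]
150 [(np.int64(284), 10), (np.int64(285), 15), (np.int64(286), 10), (np.int64(354), 10), (np.int64(355), 16), (np.int64(356), 11), (np.int64(359), 15), (np.int64(360), 22), (np.int64(361), 16), (np.int64(392), 17), (np.int64(393), 24), (np.int64(394), 15)]
200 [(np.int64(241), 14), (np.int64(242), 28), (np.int64(243), 27), (np.int64(244), 15), (np.int64(287), 14), (np.int64(288), 11), (np.int64(353), 10), (np.int64(354), 11), (np.int64(374), 19), (np.int64(375), 21), (np.int64(376), 12), (np.int64(387), 15), (np.int64(388), 26), (np.int64(389), 19)]
230 [(np.int64(253), 18), (np.int64(254), 27), (np.int64(255), 22), (np.int64(256), 10), (np.int64(288), 12), (np.int64(289), 11), (np.int64(352), 12), (np.int64(353), 11), (np.int64(392), 11), (np.int64(393), 13), (np.int64(397), 11), (np.int64(398), 10)]
```

Emit:
carry_out(linear=[[0.0064,0.007,0],[0,0,-0.02],[0,0,-0.03],[0,0,-0.03],[0,0,-0.025],[0,0,-0.01],[0,0,0]], angular=[[0,0,-0.1],[0,0,0],[0,0,0],[0,0,0],[0,0,0],[0,0,0],[0,0,0]], hand=[0,0,0,0,0,0,0])

```text
clock: 11.83
position: [0.465, 0.0201, 0.2332]
ee_rot: [-0.006, 0.205, 0.979, -0.001]
contact_force: [0.5, -0.7, -2.1]
width: 0.0311
gripper_force: 26.1
```

Emit:
carry_out(linear=[[0,0,-0.004],[0,0,-0.004],[0,0,-0.002],[0,0,0]], angular=[[0,0,0],[0,0,0],[0,0,0],[0,0,0]], hand=[0,0,0,0])

```text
clock: 12.17
position: [0.4655, 0.0195, 0.2294]
ee_rot: [-0.005, 0.205, 0.979, -0.001]
contact_force: [-0.2, -0.2, -2.7]
width: 0.0308
gripper_force: 26.1
```

Emit:
carry_out(linear=[[0,0,-0.004],[0,0,-0.002],[0,0,0]], angular=[[0,0,0],[0,0,0],[0,0,0]], hand=[0,0,0])

```text
clock: 12.42
position: [0.4655, 0.019, 0.2271]
ee_rot: [-0.005, 0.205, 0.979, -0.001]
contact_force: [-2.5, -1.6, 5.5]
width: 0.0311
gripper_force: 26.8
```

Emit:
carry_out(linear=[[0,0,-0.003],[0,0,-0.001],[0,0,0]], angular=[[0,0,0],[0,0,0],[0,0,0]], hand=[0,0,0])

```text
clock: 12.67
position: [0.4653, 0.0188, 0.2263]
ee_rot: [-0.004, 0.205, 0.979, -0.002]
contact_force: [-4.4, -3.3, 16.7]
width: 0.0309
gripper_force: 27.9
```

Seated, with 17 N of upward contact. I'll ease the load, then nudge the tube towards the stop.

Emit:
carry_out(linear=[[0,0,0.002],[-0.0037,0.0016,0],[0,0,0]], angular=[[0,0,0],[0,0,0],[0,0,0]], hand=[0,0,0], force=20)

```text
clock: 12.92
position: [0.4646, 0.0191, 0.2265]
ee_rot: [-0.002, 0.205, 0.979, -0.002]
contact_force: [0.0, -5.5, 6.5]
width: 0.0308
gripper_force: 27.0
```

Emit:
carry_out(linear=[[-0.0018,0.0008,0],[0,0,0]], angular=[[0,0,0],[0,0,0]], hand=[0,0])

```text
clock: 13.08
position: [0.4643, 0.0193, 0.2265]
ee_rot: [-0.002, 0.204, 0.979, -0.002]
contact_force: [1.0, -6.7, 5.5]
width: 0.0311
gripper_force: 26.8
```

Emit:
carry_out(linear=[[-0.0037,0.0016,0],[0,0,0],[0,0,0]], angular=[[0,0,0],[0,0,0],[0,0,0]], hand=[0,0,0])

```text
clock: 13.33
position: [0.4628, 0.02, 0.2266]
ee_rot: [-0.001, 0.204, 0.979, -0.002]
contact_force: [1.4, -7.1, 4.6]
width: 0.0308
gripper_force: 26.8
```

Emit:
carry_out(linear=[[-0.0037,0.0016,0],[0,0,0],[0,0,0]], angular=[[0,0,0],[0,0,0],[0,0,0]], hand=[0,0,0])

```text
clock: 13.58
position: [0.4618, 0.0205, 0.2266]
ee_rot: [-0.0, 0.204, 0.979, -0.002]
contact_force: [3.8, -8.5, 3.4]
width: 0.0307
gripper_force: 26.6
```

The tube centre reads y = 95 mm with the axial force rising, so it's at the stop. Easing the side load, opening and lifting.

Emit:
carry_out(linear=[[-0.001,-0.0024,0],[0,0,0],[0,0,0],[0,0,0],[0,0,0],[0,0,0]], angular=[[0,0,0],[0,0,0],[0,0,0],[0,0,0],[0,0,0],[0,0,0]], hand=[0,0,0.7,0.7,0.7,0.7])

```text
clock: 14.08
position: [0.4579, 0.0212, 0.2249]
ee_rot: [-0.006, 0.205, 0.979, -0.001]
contact_force: [-0.4, 0.1, 0.1]
width: 0.0598
gripper_force: 0.0
```

Emit:
carry_out(linear=[[0,0,0.02],[0,0,0.04],[0,0,0.06],[0,0,0.06],[0,0,0.06],[0,0,0.06],[0,0,0.06],[0,0,0.06]], angular=[[0,0,0],[0,0,0],[0,0,0],[0,0,0],[0,0,0],[0,0,0],[0,0,0],[0,0,0]], hand=[0.7,0.7,0.7,0.7,0.7,0.7,0.7,0.7])

```text
clock: 14.75
position: [0.4577, 0.0213, 0.4364]
ee_rot: [-0.006, 0.205, 0.979, -0.001]
contact_force: [1.1, 0.1, -0.5]
width: 0.0598
gripper_force: 0.0
```

Run:
```python
from h import *
st=manip.get_state(); im=manip.get_image("wrist"); np.save('st6.npy',st,allow_pickle=True); cv2.imwrite('pics/w6.png',im[:,:,::-1])
cv2.imwrite('pics/t6.png',manip.get_image('top')[:,:,::-1]); s=manip.get_image('scene');cv2.imwrite('pics/s6.png',s[:,:,::-1])
print(st['clock'],st['position'],st['contact_force'],st['qpos'].round(2))
g=cv2.GaussianBlur(im,(3,3),0).max(2)
print('col320',g[60:300:3,321].tolist())
for v in(150,180,210): 
    c=np.where(g[v,240:420]<55)[0]+240; print(v,c.min() if len(c) else 0,c.max() if len(c) else 0)
m=(g<55).astype(np.uint8); k,l,s,c=cv2.connectedComponentsWithStats(m)
for i in range(1,k):
    if s[i][4]>400: print(s[i],c[i].round(1))
```

```text
14.75 [0.4576772  0.0212732  0.43637236] [ 1.06230322  0.05470246 -0.47355068] [-0.11  0.08  1.67 -0.    1.4  -1.26]
col320 [158, 166, 153, 153, 160, 168, 170, 170, 171, 144, 51, 35, 46, 46, 47, 46, 45, 44, 45, 44, 35, 9, 13, 5, 7, 8, 7, 5, 10, 18, 17, 18, 18, 17, 20, 16, 19, 19, 17, 19, 18, 17, 17, 18, 18, 19, 15, 19, 17, 17, 11, 8, 9, 6, 8, 6, 8, 10, 6, 6, 8, 32, 47, 48, 48, 47, 46, 47, 48, 47, 46, 47, 47, 15, 7, 9, 9, 27, 62, 61]
150 281 346
180 282 355
210 284 360
[    0     0   399   193 33331] [144.   57.9]
[    0    90   589   310 57411] [289.1 319.2]
[ 550  346   90   54 1148] [616.1 381.4]
```

Run:
```python
from h import *
st=np.load('st6.npy',allow_pickle=True).item(); im=cv2.imread('pics/w6.png'); g=cv2.GaussianBlur(im,(3,3),0).max(2)
for v in range(118,262,6):
    c=np.where(g[v,285:375]<30)[0]+285
    if len(c)>5: a,b=[inB(plane('wrist',(u,v),.065,st)) for u in(c.min(),c.max())]; print(v,c.min(),c.max(),'y',a[1].round(4),'xmid',((a+b)/2)[0].round(4),'w',(b-a)[0].round(4))
for v in(120,123,126,146,149,237,240,243): print(v,'y@.076',inB(plane('wrist',(321,v),.076,st))[1].round(4),g[v,321])
m=(g<30)[118:262,285:375].astype(np.uint8)*255; print('\n'.join(''.join('#' if x else '.' for x in r[::2]) for r in m[::4]))
```

```text
124 310 334 y 0.1661 xmid 0.0019 w 0.0269
130 308 336 y 0.1595 xmid 0.0019 w 0.0316
136 309 335 y 0.1529 xmid 0.0018 w 0.0295
142 309 335 y 0.1462 xmid 0.0018 w 0.0297
148 309 335 y 0.1394 xmid 0.0017 w 0.0299
154 309 335 y 0.1326 xmid 0.0017 w 0.03
160 310 335 y 0.1256 xmid 0.0022 w 0.0291
166 310 334 y 0.1186 xmid 0.0016 w 0.0281
172 310 334 y 0.1115 xmid 0.0015 w 0.0283
178 310 334 y 0.1042 xmid 0.0015 w 0.0284
184 310 333 y 0.0969 xmid 0.0008 w 0.0274
190 310 333 y 0.0895 xmid 0.0008 w 0.0276
196 310 333 y 0.082 xmid 0.0007 w 0.0278
202 309 334 y 0.0744 xmid 0.0007 w 0.0304
208 309 333 y 0.0667 xmid -0.0 w 0.0294
214 297 345 y 0.059 xmid -0.0001 w 0.0592
220 296 345 y 0.0511 xmid -0.0008 w 0.0608
226 309 333 y 0.043 xmid -0.0002 w 0.03
232 309 333 y 0.0349 xmid -0.0003 w 0.0302
238 310 332 y 0.0267 xmid -0.0003 w 0.0278
244 347 358 y 0.0181 xmid 0.0397 w 0.014
120 y@.076 0.1707 35
123 y@.076 0.1675 9
126 y@.076 0.1644 13
146 y@.076 0.1429 18
149 y@.076 0.1396 17
237 y@.076 0.0329 6
240 y@.076 0.0289 8
243 y@.076 0.0249 32
.............................................
............
[... 897 characters left out ...]
..........
............#############....................
............#############....................
............#############....................
......##....#############....##..............
......##....#############....##..............
......##...##############....##..............
............#############....................
............#############....................
............#############....................
.............###########.....................
...............#######...........###.........
...............................##...##.......
..............................#......#.......
...............................#.............
.............................................
```

The masks show the tube straight in both cradles, from y ≈ 25 to 165 mm. Next, back to the handle standoff.

Run:
```python
from h import *
w1=np.array([.42,-.12,.45]); plan(w1,down(110),8)
s=dict(manip.get_state()); q=down(110).as_quat(); s['position']=w1; s['ee_rot']=np.r_[q[3],q[:3]]
q=np.array([-.232,.757,.499,.353]); r=Ro.from_quat(np.r_[q[1:],q[0]])
plan(np.array([.5406,-.3112,.305]),r,16,s)
```

```text
n 8 lin/row [-0.0097 -0.0353  0.0032] ang/row [-0.004 -0.008 -1.264] |dp|mm/row 18.4 deg/row 5.79
n 16 lin/row [ 0.0151 -0.0239 -0.0181] ang/row [ 0.696 -0.021 -0.551] |dp|mm/row 16.8 deg/row 4.07
```

Emit:
carry_out(linear=[[-0.0065,-0.0235,0.002],[-0.0065,-0.0235,0.002],[-0.0065,-0.0235,0.002],[-0.0065,-0.0235,0.002],[-0.0065,-0.0235,0.002],[-0.0065,-0.0235,0.002],[-0.0065,-0.0235,0.002],[-0.0065,-0.0235,0.002]], angular=[[-0.003,-0.005,-0.843],[-0.003,-0.005,-0.843],[-0.003,-0.005,-0.843],[-0.003,-0.005,-0.843],[-0.003,-0.005,-0.843],[-0.003,-0.005,-0.843],[-0.003,-0.005,-0.843],[-0.003,-0.005,-0.843]], hand=[0.7,0.7,0.7,0.7,0.7,0.7,0.7,0.7])

```text
clock: 15.57
position: [0.4317, -0.0733, 0.4413]
ee_rot: [-0.005, 0.46, 0.888, -0.0]
contact_force: [0.0, 0.7, 0.5]
width: 0.0595
gripper_force: 0.0
```

Emit:
carry_out(linear=[[-0.0065,-0.0235,0.002],[-0.0065,-0.0235,0.002],[-0.0065,-0.0235,0.002],[-0.0065,-0.0235,0.002]], angular=[[-0.003,-0.005,-0.843],[-0.003,-0.005,-0.843],[-0.003,-0.005,-0.843],[-0.003,-0.005,-0.843]], hand=[0.7,0.7,0.7,0.7])

```text
clock: 15.9
position: [0.4187, -0.1202, 0.4454]
ee_rot: [-0.004, 0.575, 0.818, 0.0]
contact_force: [0.5, 0.6, -0.2]
width: 0.0596
gripper_force: 0.0
```

Emit:
carry_out(linear=[[0.0102,-0.0378,0],[0.0102,-0.0378,0],[0.0102,-0.0378,0],[0.0102,-0.0378,0],[0.0102,-0.0378,0],[0.0102,-0.0378,0],[0.0102,-0.0378,0],[0.0102,-0.0378,0]], angular=[[0.696,-0.021,-0.551],[0.696,-0.021,-0.551],[0.696,-0.021,-0.551],[0.696,-0.021,-0.551],[0.696,-0.021,-0.551],[0.696,-0.021,-0.551],[0.696,-0.021,-0.551],[0.696,-0.021,-0.551]], hand=[0.7,0.7,0.7,0.7,0.7,0.7,0.7,0.7])

```text
clock: 16.57
position: [0.4601, -0.272, 0.4453]
ee_rot: [-0.125, 0.693, 0.685, 0.186]
contact_force: [0.7, 0.1, -0.7]
width: 0.0598
gripper_force: 0.0
```

Emit:
carry_out(linear=[[0.02,-0.01,-0.0362],[0.02,-0.01,-0.0362],[0.02,-0.01,-0.0362],[0.02,-0.01,-0.0362],[0.02,-0.01,-0.0362],[0.02,-0.01,-0.0362],[0.02,-0.01,-0.0362],[0.02,-0.01,-0.0362]], angular=[[0.696,-0.021,-0.551],[0.696,-0.021,-0.551],[0.696,-0.021,-0.551],[0.696,-0.021,-0.551],[0.696,-0.021,-0.551],[0.696,-0.021,-0.551],[0.696,-0.021,-0.551],[0.696,-0.021,-0.551]], hand=[0.7,0.7,0.7,0.7,0.7,0.7,0.7,0.7])

```text
clock: 17.23
position: [0.5402, -0.3109, 0.2996]
ee_rot: [-0.236, 0.757, 0.496, 0.354]
contact_force: [0.3, -0.6, 0.2]
width: 0.06
gripper_force: 0.0
```

Run:
```python
from h import *
st=manip.get_state(); print(st['clock'],st['position'],st['ee_rot'].round(3))
q=np.array([-.232,.757,.499,.353]); r=Ro.from_quat(np.r_[q[1:],q[0]])
plan(np.array([.5833,-.2150,.2150]),r,8)
```

```text
17.2333 [ 0.54016864 -0.31093626  0.29959994] [-0.236  0.757  0.496  0.354]
n 8 lin/row [ 0.0108  0.024  -0.0211] ang/row [-0.014 -0.004  0.003] |dp|mm/row 16.9 deg/row 0.07
```

Emit:
carry_out(linear=[[0.0108,0.024,-0.0211],[0.0108,0.024,-0.0211],[0.0108,0.024,-0.0211],[0.0108,0.024,-0.0211],[0.0108,0.024,-0.0211],[0.0108,0.024,-0.0211],[0.0108,0.024,-0.0211],[0.0108,0.024,-0.0211]], angular=[[-0.014,-0.004,0.003],[-0.014,-0.004,0.003],[-0.014,-0.004,0.003],[-0.014,-0.004,0.003],[-0.014,-0.004,0.003],[-0.014,-0.004,0.003],[-0.014,-0.004,0.003],[-0.014,-0.004,0.003]], hand=[0.7,0.7,0.7,0.7,0.7,0.7,0.7,0.7])

```text
clock: 17.9
position: [0.5828, -0.214, 0.2157]
ee_rot: [-0.231, 0.757, 0.5, 0.352]
contact_force: [0.3, -0.4, -0.1]
width: 0.06
gripper_force: 0.0
```

Emit:
carry_out(linear=[[0,0,0],[0,0,0],[0,0,0],[0,0,0],[0,0,0],[0,0,0]], angular=[[0,0,0],[0,0,0],[0,0,0],[0,0,0],[0,0,0],[0,0,0]], hand=[0,0,0,0,0,0], force=25)

```text
clock: 18.4
position: [0.5832, -0.2157, 0.218]
ee_rot: [-0.23, 0.757, 0.501, 0.352]
contact_force: [0.2, 1.0, -1.7]
width: 0.0179
gripper_force: 26.1
```

Emit:
carry_out(linear=[[-0.012,0.0052,0],[-0.0184,0.0079,0],[-0.0184,0.0079,0],[-0.0184,0.0079,0],[-0.0184,0.0079,0],[-0.0184,0.0079,0],[-0.01,0.0043,0],[0,0,0]], angular=[[0,0,0],[0,0,0],[0,0,0],[0,0,0],[0,0,0],[0,0,0],[0,0,0],[0,0,0]], hand=[0,0,0,0,0,0,0,0])

```text
clock: 19.07
position: [0.5265, -0.1904, 0.2179]
ee_rot: [-0.229, 0.757, 0.5, 0.353]
contact_force: [5.8, 5.3, -6.7]
width: 0.0178
gripper_force: 25.8
```

```bash
cat >> h.py <<'E'
def gb():
    st=manip.get_state(); w=st['ee_rot'];c=Ro.from_quat(np.r_[w[1:],w[0]])
    print('grasp B',inB(st['position']+.155*c.as_matrix()[:,2]).round(4),'F_bench',(st['contact_force']@bx).round(1),(st['contact_force']@by).round(1),st['contact_force'][2].round(1),st['width'].round(4)); return st
E
python3 - <<'E'
from h import *
st=gb(); np.save('st7.npy',st,allow_pickle=True)
for n in('wrist','scene','top'): cv2.imwrite(f'pics/{n}7.png',manip.get_image(n)[:,:,::-1])
E
```

```text
Traceback (most recent call last):
  File "h.py", line 36, in gb
    print('grasp B',inB(st['position']+.155*c.as_matrix()[:,2]).round(4),'F_bench',(st['contact_force']@bx).round(1),(st['contact_force']@by).round(1),st['contact_force'][2].round(1),st['width'].round(4)); return st
                                                                                                                                                                                       ^^^^^^^^^^^^^^^^^
AttributeError: 'float' object has no attribute 'round'
```

```bash
sed -i "s/,st\['width'\].round(4)//" h.py
python3 - <<'E'
from h import *
st=gb(); np.save('st7.npy',st,allow_pickle=True)
im=manip.get_image('wrist')[:,:,::-1]; cv2.imwrite('pics/w7.png',im)
# predicted pixels of nose tip/tube end line & profile along the tube axis
p=manip.camera_params('wrist'); w=st['ee_rot']; T=np.eye(4); T[:3,:3]=Ro.from_quat(np.r_[w[1:],w[0]]).as_matrix(); T[:3,3]=st['position']
M=np.linalg.inv(T@p['hand_eye'])
g=im.max(2); b=[]
for y in np.arange(-.04,.06,.002):
    c=M@np.r_[B(-.008,y,.060),1]; u,v=p['fx']*c[0]/c[2]+p['cx'],p['fy']*c[1]/c[2]+p['cy']; b.append((round(y*1000),int(u),int(v),int(g[int(v),int(u)]) if 0<=v<400 and 0<=u<640 else None))
print(b)
E
```

```text
grasp B [-0.0462 -0.0468  0.1178] F_bench 7.1 -3.2 -6.7
[(-40, 310, 252, 13), (-38, 307, 252, 48), (-36, 305, 252, 31), (-34, 302, 252, 10), (-32, 299, 252, 69), (-30, 296, 252, 64), (-28, 293, 252, 66), (-26, 291, 252, 98), (-24, 288, 252, 124), (-22, 285, 252, 121), (-20, 282, 252, 119), (-18, 280, 252, 122), (-16, 277, 252, 112), (-14, 274, 252, 85), (-12, 271, 252, 58), (-10, 269, 252, 55), (-8, 266, 252, 66), (-6, 263, 252, 91), (-4, 260, 252, 89), (-2, 258, 252, 89), (0, 255, 252, 87), (2, 252, 252, 87), (4, 249, 252, 83), (6, 246, 252, 87), (8, 244, 252, 82), (10, 241, 252, 87), (12, 238, 252, 36), (14, 235, 252, 9), (16, 233, 252, 15), (18, 230, 252, 18), (20, 227, 252, 19), (22, 224, 252, 21), (24, 221, 252, 68), (26, 219, 252, 79), (28, 216, 252, 14), (30, 213, 252, 19), (32, 210, 252, 13), (34, 208, 252, 19), (36, 205, 252, 20), (38, 202, 252, 19), (40, 199, 252, 22), (42, 196, 252, 19), (44, 194, 252, 12), (46, 191, 252, 11), (48, 188, 252, 19), (50, 185, 252, 15), (52, 183, 252, 18), (54, 180, 252, 11), (56, 177, 252, 12), (58, 174, 252, 6)]
```

Emit:
carry_out(linear=[[-0.0037,0.0016,0],[0,0,0]], angular=[[0,0,0],[0,0,0]], hand=[0,0])

```text
clock: 19.28
position: [0.5255, -0.1899, 0.2179]
ee_rot: [-0.228, 0.757, 0.5, 0.354]
contact_force: [8.9, 5.6, -6.7]
width: 0.0181
gripper_force: 25.3
```

Emit:
carry_out(linear=[[-0.0037,0.0016,0],[0,0,0]], angular=[[0,0,0],[0,0,0]], hand=[0,0])

```text
clock: 19.45
position: [0.5238, -0.1892, 0.2179]
ee_rot: [-0.228, 0.757, 0.5, 0.354]
contact_force: [8.5, 6.5, -7.0]
width: 0.0177
gripper_force: 25.2
```

Emit:
carry_out(linear=[[-0.0037,0.0016,0],[0,0,0]], angular=[[0,0,0],[0,0,0]], hand=[0,0])

```text
clock: 19.62
position: [0.5222, -0.1885, 0.2179]
ee_rot: [-0.228, 0.757, 0.5, 0.354]
contact_force: [10.2, 7.1, -8.1]
width: 0.0177
gripper_force: 25.0
```

Emit:
carry_out(linear=[[-0.0037,0.0016,0],[0,0,0]], angular=[[0,0,0],[0,0,0]], hand=[0,0])

```text
clock: 19.78
position: [0.5205, -0.1877, 0.2179]
ee_rot: [-0.228, 0.757, 0.5, 0.354]
contact_force: [10.1, 6.7, -8.3]
width: 0.0177
gripper_force: 25.1
```

Emit:
carry_out(linear=[[-0.0037,0.0016,0],[0,0,0]], angular=[[0,0,0],[0,0,0]], hand=[0,0])

```text
clock: 19.95
position: [0.5187, -0.1869, 0.2179]
ee_rot: [-0.228, 0.757, 0.5, 0.354]
contact_force: [11.0, 6.6, -8.6]
width: 0.018
gripper_force: 25.1
```

```bash
cat >> h.py <<'E'
def prof():
    st=gb(); im=manip.get_image('wrist')[:,:,::-1]
    p=manip.camera_params('wrist'); w=st['ee_rot']; T=np.eye(4); T[:3,:3]=Ro.from_quat(np.r_[w[1:],w[0]]).as_matrix(); T[:3,3]=st['position']
    M=np.linalg.inv(T@p['hand_eye']); g=im.max(2); b=[]
    for y in np.arange(-.036,.04,.001):
        c=M@np.r_[B(-.006,y,.062),1]; u,v=p['fx']*c[0]/c[2]+p['cx'],p['fy']*c[1]/c[2]+p['cy']; b.append((round(y*1000),int(g[int(v),int(u)])))
    print(b)
E
python3 -c "
from h import *
prof()"
```

```text
grasp B [-0.046  -0.0388  0.1178] F_bench 10.4 -7.5 -8.6
[(-36, 8), (-35, 8), (-34, 15), (-33, 9), (-32, 10), (-31, 60), (-30, 119), (-29, 122), (-28, 38), (-27, 33), (-26, 65), (-25, 72), (-24, 76), (-23, 72), (-22, 75), (-21, 75), (-20, 79), (-19, 92), (-18, 125), (-17, 126), (-16, 122), (-15, 121), (-14, 116), (-13, 119), (-12, 119), (-11, 122), (-10, 122), (-9, 120), (-8, 112), (-7, 107), (-6, 78), (-5, 67), (-4, 63), (-3, 63), (-2, 59), (-1, 61), (0, 131), (1, 135), (2, 128), (3, 133), (4, 133), (5, 132), (6, 130), (7, 130), (8, 125), (9, 128), (10, 131), (11, 127), (12, 127), (13, 128), (14, 123), (15, 116), (16, 24), (17, 2), (18, 11), (19, 25), (20, 23), (21, 25), (22, 18), (23, 20), (24, 23), (25, 21), (26, 41), (27, 71), (28, 9), (29, 19), (30, 20), (31, 19), (32, 23), (33, 25), (34, 21), (35, 26), (36, 24), (37, 20), (38, 13), (39, 7)]
```

Emit:
carry_out(linear=[[-0.0037,0.0016,0],[0,0,0]], angular=[[0,0,0],[0,0,0]], hand=[0,0])

```text
clock: 20.17
position: [0.517, -0.1861, 0.2179]
ee_rot: [-0.228, 0.757, 0.5, 0.354]
contact_force: [10.4, 7.5, -8.7]
width: 0.0175
gripper_force: 25.1
```

Emit:
carry_out(linear=[[-0.0018,0.0008,0],[0,0,0]], angular=[[0,0,0],[0,0,0]], hand=[0,0])

```text
clock: 20.33
position: [0.5162, -0.1858, 0.2179]
ee_rot: [-0.228, 0.757, 0.5, 0.354]
contact_force: [12.7, 7.6, -8.1]
width: 0.0176
gripper_force: 25.0
```

```bash
python3 -c "
from h import *
prof()"
```

```text
grasp B [-0.046  -0.0361  0.1178] F_bench 11.9 -8.7 -8.1
[(-36, 7), (-35, 8), (-34, 11), (-33, 8), (-32, 3), (-31, 10), (-30, 8), (-29, 45), (-28, 108), (-27, 118), (-26, 82), (-25, 39), (-24, 39), (-23, 64), (-22, 76), (-21, 68), (-20, 76), (-19, 79), (-18, 119), (-17, 124), (-16, 123), (-15, 125), (-14, 124), (-13, 122), (-12, 122), (-11, 124), (-10, 123), (-9, 123), (-8, 119), (-7, 117), (-6, 113), (-5, 110), (-4, 110), (-3, 64), (-2, 67), (-1, 64), (0, 67), (1, 63), (2, 68), (3, 132), (4, 130), (5, 134), (6, 131), (7, 127), (8, 130), (9, 127), (10, 129), (11, 132), (12, 122), (13, 131), (14, 128), (15, 128), (16, 47), (17, 10), (18, 14), (19, 22), (20, 23), (21, 24), (22, 25), (23, 18), (24, 15), (25, 17), (26, 28), (27, 36), (28, 14), (29, 16), (30, 22), (31, 23), (32, 21), (33, 18), (34, 21), (35, 22), (36, 16), (37, 19), (38, 16), (39, 25)]
```

Run:
```python
from h import *
def edges(im,st,lo,hi):
    p=manip.camera_params('wrist'); w=st['ee_rot']; T=np.eye(4); T[:3,:3]=Ro.from_quat(np.r_[w[1:],w[0]]).as_matrix(); T[:3,3]=st['position']
    M=np.linalg.inv(T@p['hand_eye']); g=im.max(2).astype(np.float32); ys=np.arange(lo,hi,.00025); pr=[]
    for z in(.061,.062,.063):
        c=np.array([M@np.r_[B(-.006,y,z),1] for y in ys]); u=p['fx']*c[:,0]/c[:,2]+p['cx'];v=p['fy']*c[:,1]/c[:,2]+p['cy']
        pr.append(cv2.remap(g,u.astype(np.float32)[None],v.astype(np.float32)[None],cv2.INTER_LINEAR)[0])
    d=np.diff(cv2.GaussianBlur(np.mean(pr,0)[None],(9,1),0)[0]); o=[]
    for i in range(2,len(d)-2):
        if abs(d[i])>4 and abs(d[i])==abs(d[max(0,i-6):i+7]).max(): o.append((round(ys[i]*1000,1),round(float(d[i]),1)))
    print(o)
edges(cv2.imread('pics/w7.png'),np.load('st7.npy',allow_pickle=True).item(),-.03,.04)
st=gb(); edges(manip.get_image('wrist')[:,:,::-1],st,-.03,.04)
```

```text
[(np.float64(-26.5), 9.6), (np.float64(-14.0), -7.9), (np.float64(-7.7), 10.5), (np.float64(12.5), -19.9), (np.float64(23.3), 8.5), (np.float64(27.5), -10.3)]
grasp B [-0.046  -0.0362  0.1178] F_bench 10.8 -8.1 -9.5
[(np.float64(-28.0), 16.1), (np.float64(-25.7), -16.1), (np.float64(-23.2), 7.6), (np.float64(-18.5), 9.6), (np.float64(-3.5), -7.6), (np.float64(2.8), 11.7), (np.float64(15.8), -18.6), (np.float64(27.5), -6.8)]
```

The free nose length was 20.2 mm and is now 13.0 mm, so it is pressed in about 7.2 mm. Going 2 mm further.

Emit:
carry_out(linear=[[-0.0018,0.0008,0],[-0.0018,0.0008,0],[0,0,0],[0,0,0]], angular=[[0,0,0],[0,0,0],[0,0,0],[0,0,0]], hand=[0,0,0,0])

```text
clock: 20.77
position: [0.5146, -0.1851, 0.2179]
ee_rot: [-0.228, 0.757, 0.5, 0.354]
contact_force: [11.9, 6.6, -8.9]
width: 0.0177
gripper_force: 25.0
```

```bash
python3 -c "
from h import *
prof()"
```

```text
grasp B [-0.046  -0.0343  0.1178] F_bench 10.7 -8.4 -8.9
[(-36, 14), (-35, 13), (-34, 10), (-33, 11), (-32, 6), (-31, 14), (-30, 5), (-29, 18), (-28, 21), (-27, 43), (-26, 110), (-25, 125), (-24, 88), (-23, 31), (-22, 36), (-21, 67), (-20, 80), (-19, 122), (-18, 121), (-17, 123), (-16, 121), (-15, 118), (-14, 127), (-13, 124), (-12, 126), (-11, 126), (-10, 122), (-9, 122), (-8, 119), (-7, 124), (-6, 121), (-5, 118), (-4, 115), (-3, 115), (-2, 76), (-1, 64), (0, 67), (1, 69), (2, 63), (3, 62), (4, 70), (5, 130), (6, 131), (7, 127), (8, 129), (9, 136), (10, 132), (11, 133), (12, 131), (13, 131), (14, 129), (15, 128), (16, 23), (17, 12), (18, 15), (19, 21), (20, 20), (21, 17), (22, 21), (23, 23), (24, 20), (25, 17), (26, 46), (27, 63), (28, 17), (29, 20), (30, 21), (31, 19), (32, 22), (33, 20), (34, 22), (35, 13), (36, 15), (37, 19), (38, 13), (39, 19)]
```

The nose is pressed in about 9 mm with no hard stop. Releasing and retreating.

Emit:
carry_out(linear=[[0,0,0],[0,0,0],[0,0,0],[0,0,0],[0,0,0]], angular=[[0,0,0],[0,0,0],[0,0,0],[0,0,0],[0,0,0]], hand=[0.65,0.65,0.65,0.65,0.65])

```text
clock: 21.23
position: [0.5124, -0.185, 0.2182]
ee_rot: [-0.23, 0.756, 0.501, 0.353]
contact_force: [0.6, 0.8, -0.0]
width: 0.0554
gripper_force: 0.0
```

Emit:
carry_out(linear=[[-0.0107,-0.0245,0.0226],[-0.0107,-0.0245,0.0226],[-0.0107,-0.0245,0.0226],[-0.0107,-0.0245,0.0226],[-0.0107,-0.0245,0.0226],[-0.0107,-0.0245,0.0226],[-0.0107,-0.0245,0.0226],[0,0,0]], angular=[[0,0,0],[0,0,0],[0,0,0],[0,0,0],[0,0,0],[0,0,0],[0,0,0],[0,0,0]], hand=[0.65,0.65,0.65,0.65,0.65,0.65,0.65,0.65])

```text
clock: 21.9
position: [0.475, -0.2727, 0.2989]
ee_rot: [-0.227, 0.757, 0.501, 0.353]
contact_force: [0.5, -0.3, -0.4]
width: 0.0554
gripper_force: 0.0
```

```bash
python3 -c "
from h import *
prof()
cv2.imwrite('pics/w9.png',manip.get_image('wrist')[:,:,::-1]);print(manip.get_state()['clock'])
a=cv2.imread('pics/t1.png').astype(int);b=manip.get_image('top')[:,:,::-1].astype(int)
d=(abs(a-b).max(2)>40).astype(np.uint8);k,l,s,c=cv2.connectedComponentsWithStats(d)
print([s[i].tolist() for i in range(1,k) if s[i][4]>25])"
```

```text
grasp B [-0.1424 -0.0322  0.1986] F_bench -0.1 -0.6 -0.4
[(-36, 9), (-35, 9), (-34, 12), (-33, 12), (-32, 8), (-31, 4), (-30, 14), (-29, 15), (-28, 3), (-27, 4), (-26, 4), (-25, 37), (-24, 106), (-23, 113), (-22, 108), (-21, 107), (-20, 106), (-19, 108), (-18, 109), (-17, 109), (-16, 113), (-15, 107), (-14, 107), (-13, 105), (-12, 108), (-11, 109), (-10, 108), (-9, 106), (-8, 106), (-7, 106), (-6, 105), (-5, 101), (-4, 96), (-3, 58), (-2, 52), (-1, 50), (0, 53), (1, 53), (2, 51), (3, 48), (4, 89), (5, 107), (6, 111), (7, 109), (8, 112), (9, 110), (10, 110), (11, 107), (12, 106), (13, 112), (14, 109), (15, 60), (16, 15), (17, 9), (18, 19), (19, 19), (20, 19), (21, 23), (22, 16), (23, 12), (24, 20), (25, 27), (26, 23), (27, 11), (28, 11), (29, 23), (30, 20), (31, 10), (32, 21), (33, 17), (34, 10), (35, 13), (36, 20), (37, 14), (38, 14), (39, 20)]
22.0
[[346, 146, 17, 26, 82], [473, 150, 12, 36, 143], [459, 154, 10, 9, 27], [427, 164, 9, 7, 27], [393, 167, 28, 37, 99], [468, 190, 9, 7, 28], [452, 206, 33, 46, 99], [308, 216, 16, 40, 306], [209, 228, 21, 38, 390]]
```

The nose length stayed at about 11 mm after release. In the top view, the only changes besides the arm are the tube's old and new places. Handing in.

```bash
python3 -c "
from rig import manip
print(manip.sign_off())"
```

```text
the job is handed in; nothing more can be done
None
```

The lens tube lies in both V cradles against the stop, held by the tailstock nose, which is pressed in about 9 of its 10 mm; the top view shows nothing else on the worktop moved, and I handed in at 22 s.

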